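Hang a spray carrier on the drying easel's stud

TASK

Pick up the white carrier plate by its wooden block and hang it on the tilted drying easel: slip the keyhole's round hole over the head of the brass stud so that the plate lies flat on the board, then slide it down the slope until it comes up firmly against the stud, fully home behind the head, and let go. The stud can be clamped anywhere along a short stretch of its track, so look or feel for it gently and never force the plate against the easel. Leave everything else on the bench where it is.

Things in the scene. Friction and masses are not known exactly. Their poses are not given: they have to be found in the camera images.
- carrier: Loose white spray carrier, about 0.4 kg: flat plate 202 (x, from -95 to +107 mm) x 100 (y) x 6 mm thick, an upright brown wooden grip block across its middle, and a blue-masked disc (64 mm across, 4 mm thick, centre at x = -56 mm). Starts lying flat on the bench, block up. Origin: on the plate's underside, below the block; z up through the plate; x from the disc end to the keyhole end.
- grip (a point): Point to grasp on the carrier's wooden block, 38 mm above the plate's underside, over the carrier's origin. The block is 16 mm thick along the carrier's x, 60 mm long along its y; its top is 51 mm above the underside. Close the fingers along the carrier's x.
- hole (a point): Centre of the keyhole's entry hole, on the plate's underside, 46 mm from the carrier's origin along its +x. The keyhole goes through the plate: this 8-sided hole, 17 mm across, runs on towards +x into a straight slot 10.5 mm wide whose closed end is at x = +93.5 mm.
- slot_end (a point): Where the stud's axis lies in the plate when it is fully home (shank bearing on the slot's closed end), on the underside; 44 mm from the hole's centre along the carrier's +x.
- board: Black tilted board, 280 (x) x 220 (y) mm, of the fixed easel. Its face slopes at 0.42 rad. x points straight up the slope, y level across it, z out of the face. Origin: on the face, on the T-track's middle line, 130 mm above the bench; the board reaches 99 mm up the slope and 181 mm down it from there. Fit the plate with carrier x along board x, plate on the face.
- track: Aluminium T-track, flush with the face, and the brass stud clamped in it. Origin and axes as the board's. The stud stands along z: shank 7 mm thick, head 14 mm across, head's underside 9 mm and top 13 mm above the face. It is clamped 6 to 32 mm up the slope (x) from this origin, at y = 0: its place is not measured, find it by feel or sight. To lock, slide the plate down the slope (-x).
- easel: The whole fixed easel with board, track and stud, about 260 x 220 mm and 165 mm tall. Origin on the bench under the middle of the board; z up, x level, the way the slope rises. The board's face is a springy cushion that gives about 1 mm per 4 N, at most 5 mm; the stud and its head are stiff: 1 mm too far costs about 20 N.
- can_white: Bystander: white spray can, 66 mm across, 190 mm tall. Origin: centre of its underside (as it was built).
- can_green: Bystander: green spray can, 66 mm across, 190 mm tall. Origin: centre of its underside (as it was built).
- tape: Bystander: roll of blue masking tape lying flat, 100 mm across, 25 mm tall. Origin: centre of its underside (as it was built).
- marker: Bystander: grey marker pen lying down, 16 mm thick, about 120 mm long. Origin: centre of its underside (as it was built).
- tin: Bystander: small paint tin, 86 mm across, 90 mm tall. Origin: centre of its underside (as it was built).
- cup: Bystander: white mixing cup, 80 mm across the rim, 80 mm tall. Origin: centre of its underside (as it was built).
- scraper: Bystander: red-handled scraper lying down. Origin: centre of its underside (as it was built).
Things that resemble listed ones, but are neither listed nor needed, are in the scene too. Of the things that look like the carrier, the middle-sized one is meant.

How it is judged:
By the outcome, as a careful person would: the job done as asked, in the order asked, and still so for the second after the job is handed in, with the robot touching nothing.
It also fails if it takes over 64 s, if anything falls off the work surface, if the arm or the gripper's body presses on something with over 40 N, if the wrist force passes 120 N, or if a joint passes its speed limit or range.

ROBOT

A 6-joint arm with a two-finger parallel gripper is mounted at the origin on the work surface. World frame = base frame: x ahead of the robot, y to its left, z up, the work surface at z = 0. Lengths are in m, angles in rad, forces in N, time in s.
With the tool pointing down it reaches from about 0.275 to 0.75 m from the base axis. Payload 10.2 kg.
Tool frame: the origin (TCP) lies at the very end of the fingers, on their centre line; the grasp point (between the pads) lies 19 mm behind it; z points along the fingers, y is the line along which they close (so a half turn about z gives the same grasp; the last joint's range is limited). The gripper opens to 88 mm and grips with 3 to 60 N. Pads are 18 mm wide; open, the fingers measure 123 mm over their backs; the gripper's body (75 mm by 187 mm) begins 45 mm behind the grasp point.
Start: joints at [0.992, 0.313, 1.498, -0, 1.331, -0.223], TCP at [0.183, 0.492, 0.239] pointing down, gripper open.
Joint ranges: [-2.94, 2.94], [-0.97, 2.17], [0.19, 2.56], [-1.23, 4.37], [0.02, 3.11], [-2.88, 2.88]. Speed limits (rad/s): [2.39, 2.39, 3.01, 3.14, 3.14, 3.14].

INTERFACE

Orientations are given as a unit quaternion [w, x, y, z].
In Python, from rig import status, optics, env, finder gives the robot as it stands. The module is installed in compiled form; this text tells all that it offers.
- The arm moves only by the tool play_rows, never from a script. Its argument "targets" is text: rows parted by semicolons, each of 4 numbers parted by spaces: the shift along the world's x, y, z in cm, then the turn about the world's z in degrees. A call has exactly 10 rows; each row is the pose to reach, as a shift and turn from the pose commanded when the call began; what a row does not reach only later rows make up. A row lasts 1/12 s, in which the tool goes at most 41.7 mm and 7.16 degrees, less where a joint would pass 70% of its speed; a pose out of reach is approached as far as the arm can. A call with a gripper value outside its range is refused whole. "hand" is the closure, from 0 (fully open) to 1 (shut), set as the call begins (left out, the last holds). The fingers move at their own pace and stop on an object; "grip_force" is the grip in N (left out, the last holds). Time passes only in rows, so rows that repeat a pose let the fingers close, or fill a call up. It gives the time, the measured TCP pose, the force, the opening and the grip force at its end, in the units of the state.
- status.get_obs(): the state, without advancing time (a new reading comes with each control period).
- optics.read_camera(name): name is "side" or "top" or "wrist"; returns the picture (384x512x3 uint8, red, green, blue); there is no depth.
- optics.camera_params(name): a dict with "fx", "fy", "cx", "cy" (pixels), "k1" (the pictures are not rectified: a ray, as slopes to the right and down, at radius r is drawn at 1 + k1 r^2 times it, then the intrinsics apply), "world_from_camera" (4x4, takes a point from camera to world coordinates); the wrist camera has in their place "tool_from_camera" (4x4, takes a point from camera to tool coordinates, whose origin is the TCP and whose axes are the flange's). Camera axes: x right, y down, z forward; pixel columns grow to the right and rows downward; lengths in m; the calibration is good to about 2 mm. A picture is of the moment at which its call begins: read the wrist's pose just before it. camera_params takes no time and is no camera call.
- env.close_job(): hands the job in; it is judged then, once.
Trained networks look in the newest picture that a camera, given by its name, has taken for a name from the list of things; names that differ only in an ending like _2 or _b are one class to them, and where a whole thing is asked for, a point or a joint stands for the part that bears it (a point fixed in the world has none). Each returns a list of dicts, best first, with "score" (0 to 1); they miss things now and then, are a little off and sometimes report something else, mostly with a low value. They report only what shows in the picture. A call takes as long as a camera call. They do not tell look-alikes from the thing itself.
- finder.boxes_of(query, camera): "position" ([x, y, z] in m, in world coordinates, good to about 4 mm: the middle of the surface that is visible of it).
The state is a dict: "clock": time; "joints": joint angles; "qd": joint speeds; "joint_efforts": joint torques, N m; "tcp_pos": TCP position; "tool_rot": TCP orientation; "force": force on the tool from outside, world axes, zero at the start; "torque": the same for the moment, N m; "gripper_width": finger opening in m; "grip_force": force on a finger pad.
Only numpy, scipy, OpenCV 4.12 (cv2) and the standard library are available. Lean on these libraries where they do the work, as an engineer would, in place of code of your own. Each camera call takes 0.05 s, during which the arm holds its last target. There are 200 camera calls.

## Working session

There is one attempt and no reset: what is moved stays moved. The work goes in short steps, Python scripts to look and compute and a tool call to move; the robot and the scene stay as the last step left them, time stands still between calls to the robot, and variables do not carry over. Pictures are saved under pics/ and viewed, at most 10 in all, crops included, and the job is handed in when it is done.

Besides the shell and the picture viewer there is one more tool, called as name(argument=value, ...), one argument or row to a line, values as JSON. play_rows: Moves the arm, as the interface text tells. Its arguments: {"type":"object","properties":{"targets":{"type":"string"},"hand":{"type":"number"},"grip_force":{"type":"number"}},"required":["targets"]}

```bash
mkdir -p pics
cat > h.py <<'E'
import numpy as np, cv2
from scipy.spatial.transform import Rotation as R
from rig import status, optics, env, finder
def snap(n,f=None):
    o=status.get_obs(); im=optics.read_camera(n)
    if f: cv2.imwrite('pics/'+f,im[:,:,::-1])
    return o,im
def cam(n,o=None):
    p=optics.camera_params(n)
    if n=='wrist':
        T=np.eye(4); q=o['tool_rot']; T[:3,:3]=R.from_quat([q[1],q[2],q[3],q[0]]).as_matrix(); T[:3,3]=o['tcp_pos']
        return p,T@np.array(p['tool_from_camera'])
    return p,np.array(p['world_from_camera'])
def ray(n,uv,o=None):
    p,T=cam(n,o); d=np.array([(uv[0]-p['cx'])/p['fx'],(uv[1]-p['cy'])/p['fy']]); s=d.copy()
    for _ in range(20): s=d/(1+p['k1']*(s@s))
    return T[:3,3],T[:3,:3]@np.array([s[0],s[1],1])
def onz(n,uv,z,o=None):
    c,d=ray(n,uv,o); return c+d*(z-c[2])/d[2]
def proj(n,P,o=None):
    p,T=cam(n,o); q=(np.array(P)-T[:3,3])@T[:3,:3]; s=q[:2]/q[2]; s=s*(1+p['k1']*(s@s))
    return np.array([s[0]*p['fx']+p['cx'],s[1]*p['fy']+p['cy']])
E
python3 - <<'E'
from h import *
o,a=snap('top');print({k:np.round(v,3) for k,v in o.items()})
o,b=snap('side')
cv2.imwrite('pics/top0.png',cv2.resize(a,(800,600))[:,:,::-1]);cv2.imwrite('pics/side0.png',cv2.resize(b,(800,600))[:,:,::-1])
for n in('top','side'):
  print(n,cam(n)[1].round(3).tolist(),{k:v for k,v in cam(n)[0].items() if k in('fx','fy','k1')})
  for q in('carrier','grip','hole','slot_end','board','track','easel','can_white','can_green','tape','marker','tin','cup','scraper'):
    print(q,[(np.round(r['position'],3).tolist(),round(r['score'],2)) for r in finder.boxes_of(q,n)])
E
```

```text
{'clock': np.float64(0.0), 'joints': array([ 0.992,  0.313,  1.498, -0.   ,  1.331, -0.223]), 'qd': array([-0.001, -0.001, -0.001,  0.001, -0.   , -0.001]), 'joint_efforts': array([ 1.0000e-03, -4.0221e+01, -2.5228e+01,  7.0000e-02,  3.5000e-02,
       -0.0000e+00]), 'tcp_pos': array([0.183, 0.492, 0.238]), 'tool_rot': array([-0.   ,  0.177,  0.984, -0.001]), 'force': array([ 0.517,  0.415, -0.342]), 'torque': array([ 0.009,  0.019, -0.019]), 'grip_force': np.float64(0.0), 'gripper_width': np.float64(0.088)}
top [[-0.063, -0.977, 0.205, 0.261], [-0.998, 0.062, -0.01, -0.002], [-0.003, -0.205, -0.979, 1.359], [0.0, 0.0, 0.0, 1.0]] {'fx': 415.20104390778744, 'fy': 415.20104390778744, 'k1': 0.008302021906069712}
carrier [([0.699, 0.384, 0.006], 0.88), ([0.592, 0.199, 0.003], 0.69), ([0.279, 0.256, 0.01], 0.68)]
grip [([0.277, 0.252, 0.006], 0.77), ([0.591, 0.196, 0.007], 0.74), ([0.694, 0.388, 0.004], 0.65), ([0.776, -0.062, 0.169], 0.24)]
hole [([0.697, 0.387, 0.004], 0.78), ([0.285, 0.257, 0.008], 0.72), ([0.586, 0.196, 0.003], 0.66)]
slot_end [([0.281, 0.251, 0.009], 0.78), ([0.695, 
[... 975 characters left out ...]
209, 0.002], 0.64)]
hole [([0.292, 0.277, 0.005], 0.71), ([0.688, 0.397, 0.006], 0.65), ([0.584, 0.204, 0.006], 0.55)]
slot_end [([0.587, 0.21, 0.005], 0.81), ([0.689, 0.401, 0.004], 0.8), ([0.296, 0.277, 0.005], 0.61)]
board [([0.565, -0.23, 0.108], 0.55)]
track [([0.563, -0.239, 0.111], 0.76), ([0.785, -0.04, 0.128], 0.22)]
easel [([0.576, -0.208, 0.104], 0.66)]
can_white [([0.782, 0.082, 0.125], 0.62)]
can_green [([0.785, -0.039, 0.128], 0.61)]
tape [([0.434, 0.008, 0.02], 0.64)]
marker [([0.616, 0.005, 0.017], 0.69)]
tin [([0.504, 0.505, 0.088], 0.94), ([0.462, -0.461, 0.058], 0.67)]
cup [([0.584, 0.207, 0.005], 0.7), ([0.462, -0.463, 0.055], 0.69)]
scraper [([0.618, 0.004, 0.017], 0.5)]
```

View pics/top0.png

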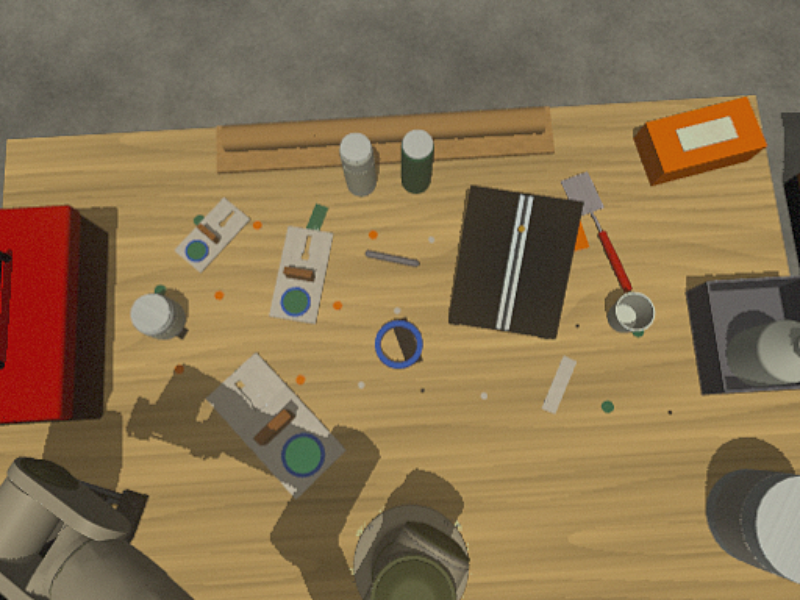

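View pics/side0.png

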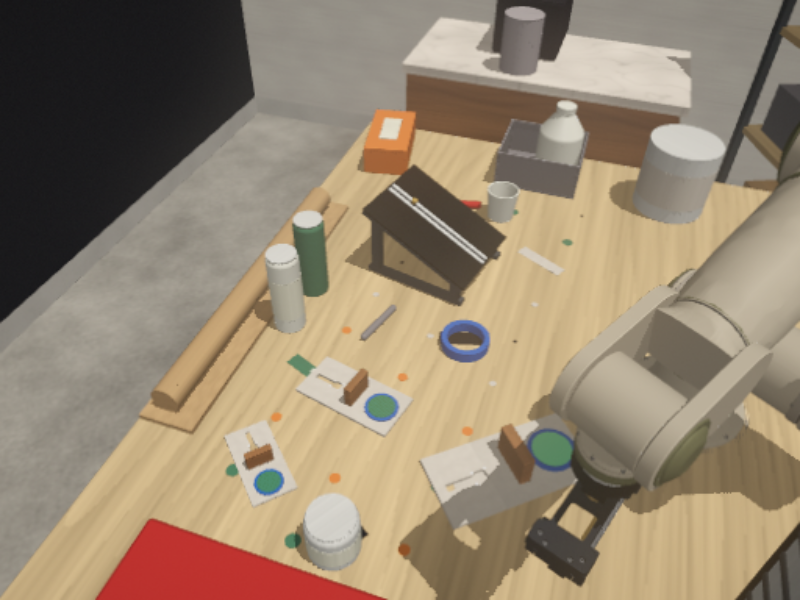

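Run:
```python
from h import *
s=1.5625
f=lambda u,z:onz('top',np.array(u)/s,z)
yaw=lambda v:np.degrees(np.arctan2(v[1],v[0]))
o=status.get_obs()
a,b=f((295,301),.008),f((307,236),.006); print('disc,hole',a.round(4),b.round(4),yaw(b-a),np.linalg.norm(b-a))
print('corners',[f(c,.004).round(3) for c in((287,227),(332,233),(317,322),(270,316))])
C=[f((470,186),.170),f((582,202),.170),f((556,338),.056),f((449,323),.056)]
print('board',np.round(C,3)); print(yaw(C[0]-C[1]),yaw(C[3]-C[2]),yaw(C[0]-C[3]),yaw(C[1]-C[2]))
print('stud',f((521,229),.155))
p,T=cam('wrist',o);print(np.array(p['tool_from_camera']).round(4).tolist(),p['fx'],p['cx'],p['cy'],p['k1'])
```

```text
disc,hole [0.539  0.2091 0.008 ] [0.6816 0.1792 0.006 ] -11.854945762796586 0.14568270665646643
corners [array([0.705, 0.222, 0.004]), array([0.686, 0.125, 0.004]), array([0.492, 0.165, 0.004]), array([0.511, 0.264, 0.004])]
board [[ 0.711 -0.161  0.17 ]
 [ 0.665 -0.374  0.17 ]
 [ 0.42  -0.323  0.056]
 [ 0.464 -0.109  0.056]]
77.68327589294297 78.29180384499452 -11.895139071417903 -11.802953660678607
stud [ 0.62296726 -0.25446328  0.155     ]
[[0.0006, -0.9596, -0.2815, 0.0724], [1.0, 0.0003, 0.0008, -0.001], [-0.0007, -0.2815, 0.9596, -0.1449], [0.0, 0.0, 0.0, 1.0]] 287.1709346620021 257.01037590979445 190.54093925335516 -0.036539830778328584
```

play_rows(
  targets="4 -2.9 0 1;8 -5.8 0 2;12 -8.7 0 3;16 -11.6 0 4;20 -14.5 0 5;24 -17.4 0 6;28 -20.3 0 7;31 -23 0 8;34 -25 0 8.5;36 -26 0 8.5",
  hand=0,
)

```text
clock: 2.33
tcp_pos: [0.5213, 0.2455, 0.2389]
tool_rot: [0.0, 0.103, 0.995, 0.0]
force: [0.7, 0.4, -0.6]
gripper_width: 0.0882
grip_force: 0.0
```

Run:
```python
from h import *
o,im=snap('wrist','w1.png'); print(o['tcp_pos'],o['tool_rot'])
import pickle; pickle.dump(o,open('w1.pkl','wb'))
```

```text
[0.52125661 0.24547583 0.23890927] [9.75291927e-05 1.03482458e-01 9.94631273e-01 3.73299514e-05]
```

View pics/w1.png

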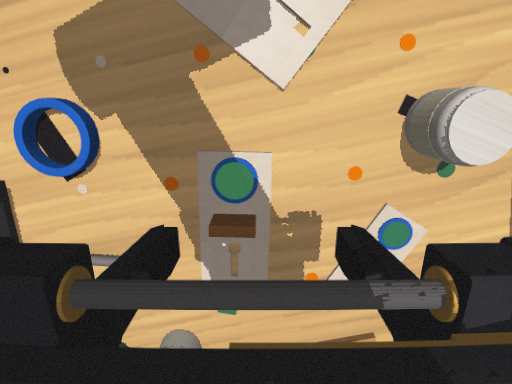

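Run:
```python
from h import *
import pickle; o=pickle.load(open('w1.pkl','rb')); im=cv2.imread('pics/w1.png')
hsv=cv2.cvtColor(im,cv2.COLOR_BGR2HSV)
m=((hsv[...,0]>40)&(hsv[...,0]<130)&(hsv[...,1]>90)).astype(np.uint8); m[:,:200]=0;m[:,275:]=0;m[:145]=0;m[212:]=0
c=max(cv2.findContours(m,0,1)[0],key=cv2.contourArea); e=cv2.fitEllipse(c);print('disc px',e)
d=onz('wrist',e[0],.010,o)
mb=((hsv[...,0]<15)&(hsv[...,1]>110)).astype(np.uint8); mb[:,:200]=0;mb[:,275:]=0;mb[:205]=0;mb[242:]=0
cb=max(cv2.findContours(mb,0,1)[0],key=cv2.contourArea); print('block',cv2.boundingRect(cb),cv2.minAreaRect(cb))
h=onz('wrist',(235.5,250),.006,o)
print('disc',d,'hole',h,h-d,np.degrees(np.arctan2(*(h-d)[1::-1])),np.linalg.norm(h-d))
a,b=[onz('wrist',p,.006,o) for p in((199,151.5),(272,152.5))]; print('edge',a,b,np.linalg.norm(a-b),np.degrees(np.arctan2(*(a-b)[1::-1])))
l,r=[onz('wrist',p,.051,o) for p in((209.5,226.5),(256,226.5))];print('blocktop?',l,r)
```

```text
disc px ((234.12733459472656, 179.90528869628906), (44.74654769897461, 45.91385269165039), 100.47937774658203)
block (209, 214, 46, 24) ((231.63243103027344, 225.2033233642578), (45.26085662841797, 22.61793327331543), 1.4320961236953735)
disc [0.53660567 0.21019215 0.01      ] hole [0.64087145 0.18756275 0.006     ] [ 0.10426578 -0.0226294  -0.004     ] -12.245320660656345 0.10676817076472064
edge [0.49027184 0.17299968 0.006     ] [0.51145177 0.26708702 0.006     ] 0.09644178196573368 -102.68634575562197
blocktop? [0.5794859  0.17157962 0.051     ] [0.59145073 0.22873623 0.051     ]
```

play_rows(
  targets="0.5 -4 1 0;1 -8 2 0;1.5 -12 3 0;2 -16 4 0;2.5 -20 5 0;3 -24 6 0;3.5 -28 6 0;4 -32 6 0;4.5 -36 6 0;5 -40 6 0",
)

```text
clock: 3.22
tcp_pos: [0.5698, -0.1547, 0.2988]
tool_rot: [0.0, 0.104, 0.995, -0.0]
force: [0.2, -0.1, 0.1]
gripper_width: 0.0882
grip_force: 0.0
```

play_rows(
  targets="0.5 -3 0 0;1 -6 0 0;1.5 -8 0 0;2 -9 0 0;2 -9 0 0;2 -9 0 0;2 -9 0 0;2 -9 0 0;2 -9 0 0;2 -9 0 0",
)

```text
clock: 4.05
tcp_pos: [0.5899, -0.2421, 0.299]
tool_rot: [0.0, 0.103, 0.995, -0.0]
force: [0.1, 0.0, -0.0]
gripper_width: 0.0883
grip_force: 0.0
```

Run:
```python
from h import *
o,im=snap('wrist','w2.png'); print(o['tcp_pos'],o['tool_rot'])
import pickle; pickle.dump(o,open('w2.pkl','wb'))
o,t=snap('top','t2.png'); o,s=snap('side','s2.png')
```

```text
[ 0.58991866 -0.24209057  0.29903727] [ 1.62919010e-04  1.03125325e-01  9.94668353e-01 -9.36843541e-05]
```

View pics/w2.png

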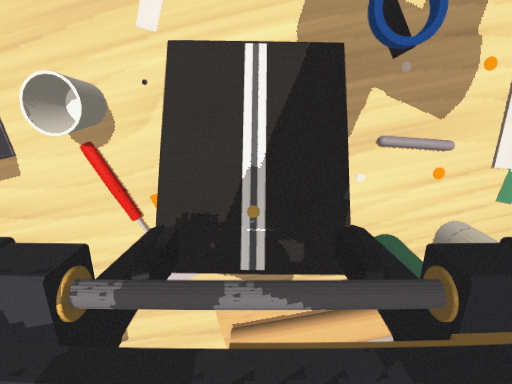

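```bash
cat > fit.py <<'E'
from h import *
import pickle
from scipy.optimize import least_squares
o=pickle.load(open('w2.pkl','rb'))
A=.42
def frame(p):
    x,y,s=p; c,sn=np.cos(s),np.sin(s); u=np.array([c*np.cos(A),sn*np.cos(A),np.sin(A)]); v=np.array([-sn,c,0]); return np.array([x,y,.130]),u,v,np.cross(u,v)
def pt(p,b):
    O,u,v,n=frame(p); return O+b[0]*u+b[1]*v+b[2]*n
def stud(p,n,uv,o=None,h=.013):
    O,u,v,nn=frame(p); c,d=ray(n,uv,o); P=c+d*((O+h*nn-c)@nn)/(d@nn); return (P-O)@u,(P-O)@v,P
E
python3 - <<'E'
from fit import *
im=cv2.imread('pics/w2.png'); hsv=cv2.cvtColor(im,cv2.COLOR_BGR2HSV)
m=((abs(hsv[...,0].astype(int)-20)<10)&(hsv[...,1]>90)).astype(np.uint8); m2=m.copy();m2[:200]=0;m2[225:]=0;m2[:,:235]=0;m2[:,275:]=0
c=max(cv2.findContours(m2,0,1)[0],key=cv2.contourArea);e=cv2.fitEllipse(c);print('stud px',e)
g=cv2.cvtColor(im,cv2.COLOR_BGR2GRAY).astype(int)
for r in(50,80,110,140,170,195,262,266): x=np.where(g[r,235:280]>90)[0]+235; print(r,x.min(),x.max(),end=' | ')
print()
for r in(60,100,140,180,210):
    row=g[r,120:400]; x=np.where(row<45)[0]+120; print(r,x.min(),x.max(),end=' | ')
print([(x,np.where(g[20:70,x]<60)[0].min()+20) for x in(180,210,280,330)],[(x,np.where(g[240:290,x]<60)[0]+240) for x in(200,300)])
E
```

```text
stud px ((252.87411499023438, 211.11988830566406), (10.941434860229492, 12.076873779296875), 2.297588348388672)
50 244 266 | 80 244 266 | 110 243 266 | 140 243 266 | 170 242 265 | 195 242 265 | 262 241 264 | 266 240 264 | 
60 284 343 | 100 196 345 | 140 270 347 | 180 241 348 | 210 229 347 | [(180, np.int64(41)), (210, np.int64(41)), (280, np.int64(42)), (330, np.int64(43))] [(200, array([240, 241, 242, 243, 244, 245, 246, 247, 248, 249, 250, 251, 252,
       253, 254, 255, 256, 257, 258, 259, 260, 261, 262, 263, 264, 265,
       266, 267, 268, 269, 270, 271, 272, 281, 282])), (300, array([240, 241, 242, 243, 244, 245, 246, 247, 248, 249, 250, 251, 252,
       253, 254, 255, 256, 257, 258, 259, 260, 261, 262, 263, 264, 265,
       266, 267, 268, 269, 270, 271, 272, 273, 281, 282]))]
```

```bash
cat >> fit.py <<'E'
def fitp():
    tr=[(255,50),(255,80),(254.5,110),(254.5,140),(253.5,170),(253.5,195),(252.5,262)]
    bot=[(180,40.7),(210,41),(280,41.7),(330,42.5)]; top=[(200,272.5),(300,273.5)]
    def res(p):
        r=[stud(p,'wrist',t,o,0)[1] for t in tr]
        r+=[stud(p,'wrist',t,o,0)[0]+.181 for t in bot]+[stud(p,'wrist',t,o,0)[0]-.099 for t in top]
        return np.array(r)*1e3
    s=least_squares(res,[.6,-.25,-.21]); return s.x,res(s.x)
E
python3 - <<'E'
from fit import *
p,r=fitp(); print(p,np.degrees(p[2]),r.round(1))
sx,sy,P=stud(p,'wrist',(252.9,211.1),o); print('wrist stud',sx,sy,P)
for n,f in(('top','t2.png'),('side','s2.png')):
    im=cv2.imread('pics/'+f); q=proj(n,P).round(1); print(n,'proj',q, [proj(n,pt(p,b)).round(1).tolist() for b in((.099,.11,0),(.099,-.11,0),(-.181,-.11,0),(-.181,.11,0))])
# stud in initial top/side images
for n in('top','side'):
    im=cv2.cvtColor(cv2.resize(cv2.imread(f'pics/{n}0.png'),(512,384),interpolation=cv2.INTER_AREA),cv2.COLOR_BGR2HSV)
    q=proj(n,P).astype(int); w=im[q[1]-10:q[1]+11,q[0]-10:q[0]+11]; mm=(abs(w[...,0].astype(int)-20)<8)&(w[...,1]>90)&(w[...,2]>70)
    yx=np.argwhere(mm); print(n,len(yx),yx.mean(0)[::-1]+q-10, stud(p,n,yx.mean(0)[::-1]+q-10)[:2])
E
```

```text
[ 0.60283845 -0.24955795 -0.21727904] -12.449171960813795 [-0.2  0.2  0.   0.5 -0.3  0.  -0.2  0.9  1.1  1.   0.8 -2.7 -2.7]
wrist stud 0.029324092565506638 -0.0002967059977712045 [ 0.62374419 -0.25447703  0.15382736]
top proj [333.3 146.4] [[300.8, 117.9], [373.3, 128.4], [355.5, 216.9], [286.4, 206.3]]
side proj [265.5 127.2] [[231.5, 132.6], [264.3, 103.8], [323.8, 150.6], [296.6, 184.5]]
top 16 [333.375 146.   ] (np.float64(0.030619275851481678), np.float64(-0.00014112005124451455))
side 13 [265.23076923 127.38461538] (np.float64(0.02943965832773555), np.float64(0.0011685662470221733))
```

play_rows(
  targets="0 4 0 0;0 8 0 0;0 12 0 0;0 16 -1 0;0 20 -2 0;0 24 -3 0;0 28 -4 0;0 32 -5 0;0.1 36 -6 0;0.1 40 -7 -0.3",
)

```text
clock: 5.03
tcp_pos: [0.5906, 0.1593, 0.2284]
tool_rot: [0.0, 0.106, 0.994, 0.0]
force: [0.4, -1.1, -0.0]
gripper_width: 0.0881
grip_force: 0.0
```

play_rows(
  targets="0 2 -2 0;0 4 -5 0;0 4 -8 0;0 4 -10 0;0 4 -12 0;0 4 -12 0;0 4 -12 0;0 4 -12 0;0 4 -12 0;0 4 -12 0",
)

```text
clock: 5.87
tcp_pos: [0.5915, 0.1973, 0.1101]
tool_rot: [0.001, 0.106, 0.994, 0.0]
force: [0.4, -0.1, -0.4]
gripper_width: 0.0884
grip_force: 0.0
```

play_rows(
  targets="0 0 -2 0;0 0 -4 0;0 0 -6 0;0 0 -7.5 0;0 0 -8.5 0;0 0 -9.1 0;0 0 -9.1 0;0 0 -9.1 0;0 0 -9.1 0;0 0 -9.1 0",
)

```text
clock: 6.7
tcp_pos: [0.5914, 0.1973, 0.0187]
tool_rot: [0.001, 0.106, 0.994, 0.0]
force: [0.1, 0.8, 0.1]
gripper_width: 0.0881
grip_force: 0.0
```

play_rows(
  targets="0 0 0 0;0 0 0 0;0 0 0 0;0 0 0 0;0 0 0 0;0 0 0 0;0 0 0 0;0 0 0 0;0 0 0 0;0 0 0 0",
  hand=1,
  grip_force=15,
)

```text
clock: 7.53
tcp_pos: [0.5909, 0.1973, 0.0178]
tool_rot: [0.0, 0.106, 0.994, 0.0]
force: [-0.5, 1.1, 1.8]
gripper_width: 0.06
grip_force: 15.0
```

play_rows(
  targets="0 0 1 0;0 0 2 0;0 0 4 0;0 0 6 0;0 0 9 0;0 0 12 0;0 0 15 0;0 0 17 0;0 0 17 0;0 0 17 0",
)

```text
clock: 8.37
tcp_pos: [0.5909, 0.1972, 0.1882]
tool_rot: [0.001, 0.106, 0.994, 0.0]
force: [-0.3, 0.1, -4.4]
gripper_width: 0.06
grip_force: 15.0
```

Run:
```python
from h import *
import pickle
o,im=snap('wrist','w3.png'); print(o['tcp_pos'],o['tool_rot'],o['force'],o['torque']); pickle.dump(o,open('w3.pkl','wb'))
```

```text
[0.59089617 0.19722239 0.18824766] [6.66105078e-04 1.06122041e-01 9.94352881e-01 1.27279730e-04] [-0.30829833  0.05656807 -4.44746977] [-0.02289246  0.04898678  0.00480501]
```

View pics/w3.png

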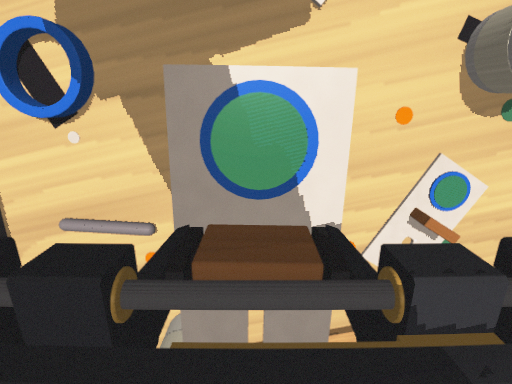

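```bash
cat >> fit.py <<'E'
def meas(f,ob,corners=None,h=.0368):
    """fit tilt (deg), grip x offset (mm), y off, yaw rel tool of held plate; pixels of disc ellipse + end corners"""
    im=cv2.imread(f); hsv=cv2.cvtColor(im,cv2.COLOR_BGR2HSV)
    m=((hsv[...,0]>40)&(hsv[...,0]<130)&(hsv[...,1]>90)).astype(np.uint8); m[:,:150]=0;m[:,360:]=0
    c=max(cv2.findContours(m,0,1)[0],key=cv2.contourArea); c=cv2.convexHull(c); e=cv2.fitEllipse(c)
    q=ob['tool_rot']; RT=R.from_quat([q[1],q[2],q[3],q[0]]).as_matrix(); piv=np.array(ob['tcp_pos'])-.019*RT[:,2]
    def P(x,b): # plate axes: x=-toolx, y = tooly, z=-toolz, tilt raises +x end
        t,xo,yo,w,hh=x; X,Y,Z=-RT[:,0],RT[:,1],-RT[:,2]
        X,Y=np.cos(w)*X+np.sin(w)*Y,np.cos(w)*Y-np.sin(w)*X
        X,Z=np.cos(t)*X+np.sin(t)*Z,np.cos(t)*Z-np.sin(t)*X
        return piv+(b[0]-xo)*X+(b[1]-yo)*Y+(b[2]-hh)*Z
    def res(x):
        a=np.linspace(0,2*np.pi,24,endpoint=False)
        pr=np.array([proj('wrist',P(x,(-.056+.032*np.cos(k),.032*np.sin(k),.010)),ob) for k in a])
        ee=cv2.fitEllipse(pr.astype(np.float32)); r=[ee[0][0]-e[0][0],ee[0][1]-e[0][1],(max(ee[1])-max(e[1]))*.5,(min(ee[1])-min(e[1]))*.5]
        if corners is not None:
            for cc,b in zip(corners,((-.095,-.05,.006),(-.095,.05,.006))): r+=list(proj('wrist',P(x,b),ob)-cc)
        return np.array(r+[(x[4]-h)/.0015])
    s=least_squares(res,[0.,0,0,0,h]); 
    return s.x,s.fun,e
E
python3 - <<'E'
from fit import *
ob=pickle.load(open('w3.pkl','rb'))
x,r,e=meas('pics/w3.png',ob,[(163.5,65),(357.5,68)]); print('tilt',np.degrees(x[0]),'xo,yo mm',x[1:3]*1e3,'yaw',np.degrees(x[3]),'h',x[4],r.round(1),e)
p,_=fitp();O,u,v,n=frame(p);psi=p[2];q=ob['tool_rot'];ty=np.degrees(np.arctan2(2*q[2]**2-1,2*q[1]*q[2]));print('tool yaw',ty-90,'board',np.degrees(psi))
T=lambda s,y,h=.0368,xo=0:O+(s+xo)*u+y*v+h*n-np.array([0,0,.019])
print('pretilt flat TCP',T(-.04,.06),'insert TCP',T(.0295-.046,0),'home',T(.0295-.09,0),'u',u,'n',n)
E
```

```text
tilt 0.6183000666929143 xo,yo mm [-1.81966076 -0.1476723 ] yaw -0.4264691269014752 h 0.037729712742886994 [ 1.   0.4  0.8  0.7 -0.1  0.5 -0.3 -0.8  0.6] ((258.7459411621094, 139.31869506835938), (118.45771026611328, 119.12667083740234), 176.54176330566406)
tool yaw -12.183640379766501 board -12.44895988191188
pretilt flat TCP [ 0.56546077 -0.17986175  0.12829125] insert TCP [ 0.57347967 -0.24307667  0.13787363] home [ 0.53424836 -0.23441595  0.11993217] u [ 0.89162078 -0.19683442  0.40776045] n [-0.39817336  0.08790085  0.91308894]
```

play_rows(
  targets="0 -3 1.5 0;0 -7 2.5 0;0 -11 2.5 0;-0.5 -15 2.5 0;-0.5 -19 2.5 0;-1 -23 2.5 0;-1 -27 2.5 0;-1.5 -31 2.5 0;-1.5 -35 2.5 0;-1.5 -37.9 2.5 0",
  grip_force=10,
)

```text
clock: 9.25
tcp_pos: [0.5746, -0.1847, 0.2105]
tool_rot: [-0.002, 0.107, 0.994, 0.0]
force: [0.7, 0.9, -2.4]
gripper_width: 0.0602
grip_force: 10.0
```

play_rows(
  targets="0 0 -0.5 0;0 0 -1 0;0 0 -1.5 0;0 0 -2 0;0 0 -2.5 0;0 0 -2.5 0;0 0 -2.5 0;0 0 -2.5 0;0 0 -2.5 0;0 0 -2.5 0",
)

```text
clock: 10.08
tcp_pos: [0.576, -0.1817, 0.188]
tool_rot: [0.0, 0.106, 0.994, -0.0]
force: [0.4, -0.8, -3.5]
gripper_width: 0.0599
grip_force: 10.0
```

play_rows(
  targets="0 0 -0.5 0;0 0 -1 0;0 0 -1.3 0;-0.1 0 -1.6 0;-0.2 0 -1.9 0;-0.3 0.1 -2.2 0;-0.4 0.1 -2.5 0;-0.5 0.1 -2.8 0;-0.6 0.1 -3 0;-0.6 0.1 -3 0",
)

```text
clock: 10.92
tcp_pos: [0.5696, -0.1807, 0.1573]
tool_rot: [-0.0, 0.106, 0.994, 0.0]
force: [-1.1, 0.1, -2.4]
gripper_width: 0.0599
grip_force: 10.0
```

play_rows(
  targets="-0.05 0 -0.3 0;-0.1 0 -0.6 0;-0.15 0 -0.9 0;-0.2 0 -1.2 0;-0.25 0 -1.5 0;-0.3 0.1 -1.8 0;-0.3 0.1 -2 0;-0.35 0.1 -2.2 0;-0.4 0.1 -2.4 0;-0.4 0.1 -2.4 0",
)

```text
clock: 11.75
tcp_pos: [0.5657, -0.1797, 0.1333]
tool_rot: [-0.0, 0.106, 0.994, 0.0]
force: [-0.6, 0.2, -2.1]
gripper_width: 0.0595
grip_force: 10.0
```

play_rows(
  targets="0 0 -0.1 0;0 0 -0.2 0;0 0 -0.3 0;0 0 -0.3 0;0 0 -0.4 0;0 0 -0.4 0;0 0 -0.5 0;0 0 -0.5 0;0 0 -0.5 0;0 0 -0.5 0",
)

```text
clock: 12.58
tcp_pos: [0.566, -0.1798, 0.129]
tool_rot: [0.0, 0.106, 0.994, -0.0]
force: [0.3, -0.1, 0.2]
gripper_width: 0.0599
grip_force: 10.0
```

play_rows(
  targets="0 0 -0.1 0;0 0 -0.1 0;0 0 -0.1 0;0 0 -0.1 0;0 0 -0.1 0;0 0 -0.1 0;0 0 -0.1 0;0 0 -0.1 0;0 0 -0.1 0;0 0 -0.1 0",
)

```text
clock: 13.42
tcp_pos: [0.566, -0.1798, 0.1278]
tool_rot: [0.0, 0.106, 0.994, -0.0]
force: [0.1, -0.2, 4.8]
gripper_width: 0.0599
grip_force: 10.0
```

play_rows(
  targets="0 0 0 0;0 0 0 0;0 0 0 0;0 0 0 0;0 0 0 0;0 0 0 0;0 0 0 0;0 0 0 0;0 0 0 0;0 0 0 0",
  grip_force=25,
)

```text
clock: 14.25
tcp_pos: [0.5659, -0.1798, 0.1277]
tool_rot: [-0.0, 0.106, 0.994, -0.0]
force: [0.0, -0.9, 5.5]
gripper_width: 0.0596
grip_force: 25.0
```

Run:
```python
from fit import *
o,im=snap('wrist','w4.png'); print(o['tcp_pos'],o['force']); pickle.dump(o,open('w4.pkl','wb'))
```

```text
[ 0.56587386 -0.17980967  0.12772118] [ 0.03020792 -0.89869972  5.49859858]
```

View pics/w4.png

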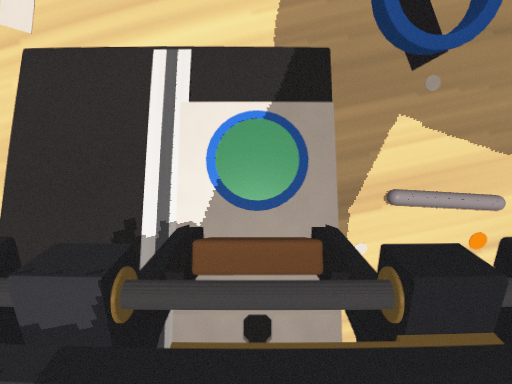

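Run:
```python
from fit import *
ob=pickle.load(open('w4.pkl','rb')); p,_=fitp();O,u,v,n=frame(p)
for h in(.0368,.0377):
  x,r,e=meas('pics/w4.png',ob,None,h); print('tilt',np.degrees(x[0]),'xo,yo mm',x[1:3]*1e3,'yaw',np.degrees(x[3]),'h',x[4],r.round(1),e[0],e[1])
im=cv2.cvtColor(cv2.imread('pics/w4.png'),cv2.COLOR_BGR2GRAY); m=(im[310:346,235:282]<60).astype(np.uint8)
c=max(cv2.findContours(m,0,1)[0],key=cv2.contourArea); b=cv2.boundingRect(c); mm=cv2.moments(c); hp=(mm['m10']/mm['m00']+235,mm['m01']/mm['m00']+310);print(b,hp)
G=np.array(ob['tcp_pos'])+[0,0,.019]
gs=((G-O)@u,(G-O)@v,(G-O)@n); print('grip board',np.round(gs,4))
for h in(-.001,.006,.005): print('hole rel board',h,np.round(stud(p,'wrist',hp,ob,h)[:2],4))
d=stud(p,'wrist',e[0],ob,.010);print('disc',np.round(d[:2],4)); print('end edge',[np.round(stud(p,'wrist',q,ob,.006)[:2],4) for q in((200,101.5),(333,101.5))])
```

```text
tilt 0.1484435747608153 xo,yo mm [-14.73436694   2.64692264] yaw -2.091663639600638 h 0.04347305448728285 [-0.1  1.2  5.9  6.1  4.4] (256.7019958496094, 160.0327911376953) (99.86769104003906, 101.74078369140625)Traceback (most recent call last):
  File "<stdin>", line 4, in <module>
  File "fit.py", line 38, in meas
    s=least_squares(res,[0.,0,0,0,h]);
    return func(*args, **kwargs)
    result = trf(vector_fun.fun, vector_fun.jac, x0, f0, J0, lb, ub, ftol, xtol,
                 gtol, max_nfev, x_scale, loss_function, tr_solver,
                 tr_options.copy(), verbose, callback=callback_wrapped)
    return trf_no_bounds(
        fun, jac, x0, f0, J0, ftol, xtol, gtol, max_nfev, x_scale,
        loss_function, tr_solver, tr_options, verbose, callback=callback)
    J = jac(x)
    self._update_jac()
    ~~~~~~~~~~~~~~~~^^
    self.J = self.jac_wrapped(xp_copy(self.x), f0=self.f)
             ~~~~~~~~~~~~~~~~^^^^^^^^^^^^^^^^^^^^^^^^^^^^
    J, dct = approx_derivative(
             ~~~~~~~~~~~~~~~~~^
        self.fun,
        ^^^^^^^^^
    ...<2 lines>...
        **self.finite_dif
[... 487 characters left out ...]
args))
                      ~~~~~~~~^^^^^^^^^^^^^^^^^^^^^^^^^^^^^^
    return np.atleast_1d(self.fun(x))
                         ~~~~~~~~^^^
    return self.f(x, *self.args, **self.kwargs)
           ~~~~~~^^^^^^^^^^^^^^^^^^^^^^^^^^^^^^
  File "fit.py", line 33, in res
    pr=np.array([proj('wrist',P(x,(-.056+.032*np.cos(k),.032*np.sin(k),.010)),ob) for k in a])
                 ~~~~^^^^^^^^^^^^^^^^^^^^^^^^^^^^^^^^^^^^^^^^^^^^^^^^^^^^^^^^^^^^
  File "h.py", line 21, in proj
    p,T=cam(n,o); q=(np.array(P)-T[:3,3])@T[:3,:3]; s=q[:2]/q[2]; s=s*(1+p['k1']*(s@s))
        ~~~^^^^^
  File "h.py", line 9, in cam
    p=optics.camera_params(n)
ValueError: time passes only in moves, steps and waits
```

```bash
sed -i "s/^def cam(n,o=None):/_P={}\ndef cam(n,o=None):/; s/p=optics.camera_params(n)/p=_P.setdefault(n,None) or optics.camera_params(n); _P[n]=p/" h.py
cat > hole.py <<'E'
from fit import *
import sys
def hole(f,ob):
    im=cv2.cvtColor(cv2.imread(f),cv2.COLOR_BGR2GRAY); m=(im[310:346,235:282]<60).astype(np.uint8)
    c=max(cv2.findContours(m,0,1)[0],key=cv2.contourArea); mm=cv2.moments(c); return cv2.boundingRect(c),(mm['m10']/mm['m00']+235,mm['m01']/mm['m00']+310)
def disc(f):
    hsv=cv2.cvtColor(cv2.imread(f),cv2.COLOR_BGR2HSV)
    m=((hsv[...,0]>40)&(hsv[...,0]<130)&(hsv[...,1]>90)).astype(np.uint8); m[:,:150]=0;m[:,360:]=0
    return cv2.fitEllipse(cv2.convexHull(max(cv2.findContours(m,0,1)[0],key=cv2.contourArea)))
E
python3 - <<'E'
from hole import *
ob=pickle.load(open('w4.pkl','rb')); p,_=fitp();O,u,v,n=frame(p); f='pics/w4.png'
b,hp=hole(f,ob); e=disc(f); print(b,hp,e)
G=np.array(ob['tcp_pos'])+[0,0,.019]
print('grip board',np.round(((G-O)@u,(G-O)@v,(G-O)@n),4))
for h in(0,.006): print('hole',h,np.round(stud(p,'wrist',hp,ob,h)[:2],4))
print('disc',np.round(stud(p,'wrist',e[0],ob,.010)[:2],4)); print('end edge',[np.round(stud(p,'wrist',q,ob,.006)[:2],4) for q in((200,101.5),(333,101.5))])
print('board bottom edge',[np.round(stud(p,'wrist',q,ob,0)[:2],4) for q in((60,49),(300,47.5))])
E
```

```text
(9, 5, 27, 28) (257.0039556962025, 328.1658755274262) ((256.7019958496094, 160.0327911376953), (99.86769104003906, 101.74078369140625), 90.42665100097656)
grip board [-0.0399  0.0601  0.0361]
hole 0 [0.0042 0.0595]
hole 0.006 [0.0022 0.0595]
disc [-0.0967  0.0589]
end edge [array([-0.1361,  0.0222]), array([-0.1367,  0.1079])]
board bottom edge [array([-0.1785, -0.0791]), array([-0.1788,  0.0883])]
```

play_rows(
  targets="0 0 0.5 0;0 0 1.5 0;0 0 2.5 0;0 0 3 0;0 -1.5 3 0;0 -3 3 0;0 -4.5 3 0;0 -5.6 3 0;0 -6.1 3 0;0 -6.1 3 0",
)

```text
clock: 15.13
tcp_pos: [0.5656, -0.2423, 0.1572]
tool_rot: [-0.0, 0.107, 0.994, 0.0]
force: [0.7, 0.7, -2.5]
gripper_width: 0.0592
grip_force: 25.0
```

Run:
```python
from hole import *
o,im=snap('wrist','w5.png'); print(o['tcp_pos'],o['tool_rot'],o['force']); pickle.dump(o,open('w5.pkl','wb'))
p,_=fitp();O,u,v,n=frame(p);G=np.array(o['tcp_pos'])+[0,0,.019];print(np.round(((G-O)@u,(G-O)@v,(G-O)@n),4),disc('pics/w5.png'))
cv2.imwrite('pics/w5b.png',cv2.resize(cv2.imread('pics/w5.png')[90:345,150:360],None,fx=2.3,fy=2.3,interpolation=cv2.INTER_CUBIC))
```

```text
[ 0.56555808 -0.24230676  0.15717102] [-3.20000270e-04  1.07087462e-01  9.94249545e-01  1.26708322e-04] [ 0.65493022  0.68441184 -2.53210811]
[-0.0158 -0.001   0.0576] ((256.7637634277344, 159.784912109375), (99.88804626464844, 101.83058166503906), 89.95423126220703)
```

View pics/w5b.png

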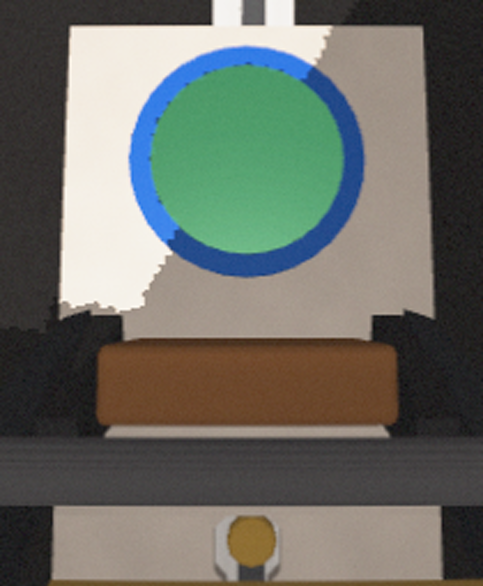

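Run:
```python
from hole import *
ob=pickle.load(open('w5.pkl','rb')); p,_=fitp(); im=cv2.imread('pics/w5.png'); hsv=cv2.cvtColor(im,cv2.COLOR_BGR2HSV)
w=hsv[308:343,240:280]; m=((abs(w[...,0].astype(int)-20)<8)&(w[...,1]>120)).astype(np.uint8)
nl,lab,st,ce=cv2.connectedComponentsWithStats(m); print(st.tolist(),(ce+[240,308]).round(1).tolist())
# hole white/grey plate edge per row
g=cv2.cvtColor(im,cv2.COLOR_BGR2GRAY)
for r in(314,320,325,330,334): print(r,g[r,238:280].tolist())
st=stud(p,'wrist',(259.4,325.2),ob,.0148)[:2]; print('stud',np.round(st,4))
for uv in((257,328.2),(257.8,328.2)): print('hole',np.round([stud(p,'wrist',uv,ob,h)[:2] for h in(.0208,.0268)],4))
```

```text
[[0, 0, 40, 35, 1036], [9, 7, 21, 22, 364]] [[259.7, 325.1], [258.9, 324.7]]
314 [153, 152, 152, 152, 150, 152, 154, 152, 149, 156, 159, 159, 160, 162, 146, 118, 107, 112, 116, 116, 118, 121, 120, 118, 114, 113, 107, 130, 151, 158, 150, 153, 154, 154, 156, 156, 152, 153, 154, 156, 155, 155]
320 [153, 155, 155, 156, 142, 143, 167, 169, 168, 166, 157, 127, 98, 110, 113, 113, 110, 115, 115, 111, 112, 113, 113, 112, 113, 111, 111, 111, 112, 107, 97, 146, 171, 145, 145, 153, 156, 157, 155, 155, 156, 157]
325 [155, 153, 154, 153, 145, 144, 169, 170, 169, 166, 141, 103, 114, 115, 114, 112, 116, 115, 113, 113, 114, 113, 117, 113, 113, 114, 112, 115, 115, 111, 111, 104, 145, 143, 141, 154, 154, 153, 154, 154, 156, 152]
330 [152, 153, 153, 156, 145, 143, 168, 167, 165, 168, 166, 143, 108, 113, 114, 110, 112, 110, 113, 115, 112, 113, 111, 112, 115, 114, 114, 112, 112, 105, 114, 155, 168, 144, 143, 153, 152, 152, 155, 153, 153, 155]
334 [151, 151, 153, 152, 142, 136, 160, 168, 168, 166, 164, 163, 166, 169, 156, 122, 102, 108, 110, 109, 113, 114, 113, 111, 111, 110, 108, 131, 156, 163, 166, 168, 162, 138, 142, 150, 153, 152, 150, 152, 153, 153]
stud [ 0.0286 -0.0002]
hole [[ 0.0285 -0.0017]
 [ 0.0265 -0.0017]]
hole [[ 0.0285 -0.0012]
 [ 0.0265 -0.0012]]
```

play_rows(
  targets="0.1 0 0 0;0.1 0 -0.2 0;0.2 -0.1 -0.3 0;0.3 -0.1 -0.5 0;0.3 -0.1 -0.5 0;0.3 -0.1 -0.5 0;0.3 -0.1 -0.5 0;0.3 -0.1 -0.5 0;0.3 -0.1 -0.5 0;0.3 -0.1 -0.5 0",
)

```text
clock: 16.02
tcp_pos: [0.5689, -0.2418, 0.1528]
tool_rot: [0.0, 0.106, 0.994, -0.0]
force: [-0.0, -0.6, -1.7]
gripper_width: 0.0602
grip_force: 25.0
```

```bash
cat > chk.py <<'E'
from hole import *
f=sys.argv[1]; h0=float(sys.argv[2]) if len(sys.argv)>2 else None
o,im=snap('wrist',f); pickle.dump(o,open(f[:-4]+'.pkl','wb'))
p,_=fitp();O,u,v,n=frame(p);G=np.array(o['tcp_pos'])+[0,0,.019];gh=(G-O)@n;print(o['tcp_pos'],o['force'],np.round(((G-O)@u,(G-O)@v,gh),4))
hsv=cv2.cvtColor(cv2.imread('pics/'+f),cv2.COLOR_BGR2HSV); w=hsv[308:343,240:280]; m=((abs(w[...,0].astype(int)-20)<8)&(w[...,1]>120)).astype(np.uint8)
yx=np.argwhere(m); ext=(yx[:,1].min()+240,yx[:,1].max()+240,yx[:,0].min()+308,yx[:,0].max()+308); uv=((ext[0]+ext[1])/2,yx[:,0].mean()+308); print(ext,len(yx),uv,'disc',disc('pics/'+f)[0])
s=np.array(stud(p,'wrist',uv,o,.0148)[:2]); hh=np.array(stud(p,'wrist',(257.2,328.2),o,gh-.0368+.003)[:2]); print('stud',s,'hole',hh,'diff mm',(s-hh)*1e3)
E
python3 chk.py w6.png
```

```text
[ 0.568894   -0.24177008  0.15279977] [-0.04969122 -0.56128835 -1.72470131] [-0.0148  0.0003  0.0524]
(np.int64(247), np.int64(267), np.int64(315), np.int64(337)) 389 (np.float64(257.0), np.float64(325.4858611825193)) disc (256.7573547363281, 159.77728271484375)
stud [ 0.02822896 -0.00032594] hole [ 0.0285827  -0.00021628] diff mm [-0.35374321 -0.10965691]
```

play_rows(
  targets="0.1 0 -0.2 0;0.1 0 -0.3 0;0.2 0 -0.4 0;0.2 0 -0.5 0;0.3 -0.1 -0.6 0;0.3 -0.1 -0.7 0;0.3 -0.1 -0.8 0;0.4 -0.1 -0.9 0;0.4 -0.1 -0.9 0;0.4 -0.1 -0.9 0",
)

```text
clock: 16.9
tcp_pos: [0.5729, -0.2427, 0.1437]
tool_rot: [-0.0, 0.106, 0.994, 0.0]
force: [-0.1, -0.3, -3.0]
gripper_width: 0.0597
grip_force: 25.0
```

play_rows(
  targets="0 0 -0.1 0;0.1 0 -0.1 0;0.1 0 -0.2 0;0.1 0 -0.3 0;0.2 0 -0.3 0;0.2 0 -0.4 0;0.2 0 -0.4 0;0.2 0 -0.4 0;0.2 0 -0.4 0;0.2 0 -0.4 0",
)

```text
clock: 17.73
tcp_pos: [0.5749, -0.2428, 0.1398]
tool_rot: [0.0, 0.106, 0.994, -0.0]
force: [-0.4, 1.1, -1.7]
gripper_width: 0.0598
grip_force: 25.0
```

```bash
python3 chk.py w7.png
python3 - <<'E'
import cv2
cv2.imwrite('pics/w7b.png',cv2.resize(cv2.imread('pics/w7.png')[200:345,180:340],None,fx=3.5,fy=3.5,interpolation=cv2.INTER_CUBIC))
E
```

```text
[ 0.57494479 -0.2427738   0.13979908] [-0.3675078   1.0902368  -1.66082084] [-0.0145  0.0006  0.038 ]
(np.int64(245), np.int64(267), np.int64(320), np.int64(342)) 444 (np.float64(256.0), np.float64(331.95045045045043)) disc (256.7371826171875, 160.0018768310547)
stud [ 0.02742982 -0.00060067] hole [0.02887775 0.00011147] diff mm [-1.44792974 -0.71214183]
```

View pics/w7b.png

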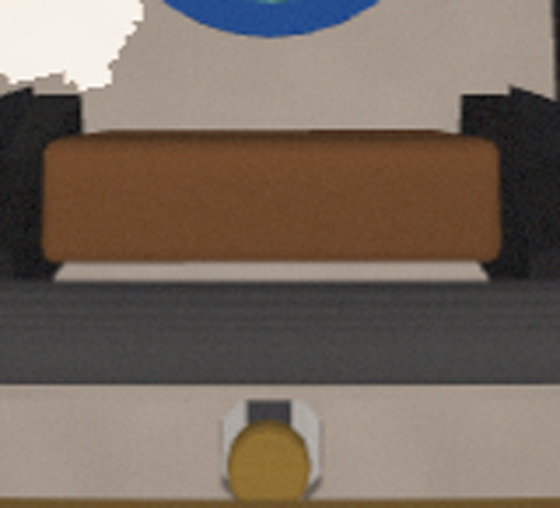

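play_rows(
  targets="0 0 -0.1 0;-0.2 0 -0.2 0;-0.45 0.05 -0.3 0;-0.7 0.1 -0.4 0;-0.9 0.15 -0.5 0;-1.15 0.2 -0.6 0;-1.35 0.25 -0.7 0;-1.55 0.3 -0.8 0;-1.8 0.35 -0.9 0;-1.8 0.35 -0.9 0",
)

```text
clock: 18.62
tcp_pos: [0.5563, -0.2391, 0.1305]
tool_rot: [-0.0, 0.106, 0.994, 0.0]
force: [-3.3, 1.0, -0.9]
gripper_width: 0.0595
grip_force: 25.0
```

play_rows(
  targets="-0.2 0.05 -0.1 0;-0.45 0.1 -0.2 0;-0.7 0.15 -0.3 0;-0.9 0.2 -0.4 0;-1.15 0.25 -0.5 0;-1.35 0.3 -0.6 0;-1.6 0.35 -0.7 0;-1.8 0.4 -0.8 0;-1.8 0.4 -0.8 0;-1.8 0.4 -0.8 0",
)

```text
clock: 19.45
tcp_pos: [0.5384, -0.2351, 0.1224]
tool_rot: [-0.001, 0.106, 0.994, 0.0]
force: [-2.7, 0.7, -0.2]
gripper_width: 0.0597
grip_force: 25.0
```

play_rows(
  targets="-0.1 0 0 0;-0.15 0.05 -0.1 0;-0.2 0.05 -0.1 0;-0.25 0.05 -0.1 0;-0.3 0.05 -0.15 0;-0.35 0.1 -0.15 0;-0.4 0.1 -0.2 0;-0.4 0.1 -0.2 0;-0.4 0.1 -0.2 0;-0.4 0.1 -0.2 0",
)

```text
clock: 20.28
tcp_pos: [0.5359, -0.2346, 0.1215]
tool_rot: [0.002, 0.106, 0.994, -0.001]
force: [5.9, -1.3, 1.4]
gripper_width: 0.0597
grip_force: 25.0
```

play_rows(
  targets="-0.05 0 0 0;-0.1 0 -0.05 0;-0.1 0 -0.05 0;-0.1 0 -0.05 0;-0.1 0 -0.05 0;-0.1 0 -0.05 0;-0.1 0 -0.05 0;-0.1 0 -0.05 0;-0.1 0 -0.05 0;-0.1 0 -0.05 0",
)

```text
clock: 21.12
tcp_pos: [0.5358, -0.2347, 0.1214]
tool_rot: [0.003, 0.106, 0.994, -0.001]
force: [9.3, -0.7, 2.5]
gripper_width: 0.06
grip_force: 25.0
```

Run:
```python
from hole import *
o,im=snap('wrist','w8.png'); pickle.dump(o,open('w8.pkl','wb')); p,_=fitp();O,u,v,n=frame(p);G=np.array(o['tcp_pos'])+[0,0,.019]
print(o['tcp_pos'],o['force'],np.round(((G-O)@u,(G-O)@v,(G-O)@n),4),disc('pics/w8.png')[0])
```

```text
[ 0.53576079 -0.23470679  0.12138816] [ 9.28361029 -0.69296073  2.54234528] [-0.0585  0.      0.0375] (256.7684631347656, 159.7743682861328)
```

play_rows(
  targets="0 0 0 0;0 0 0 0;0 0 0 0;0 0 0 0;0 0 0 0;0 0 0 0;0 0 0 0;0 0 0 0;0 0 0 0;0 0 0 0",
  hand=0,
)

```text
clock: 22.0
tcp_pos: [0.5339, -0.2342, 0.1202]
tool_rot: [0.0, 0.106, 0.994, 0.0]
force: [-0.7, -0.1, -0.2]
gripper_width: 0.0884
grip_force: 0.0
```

Run:
```python
from hole import *
o,im=snap('wrist','w9.png'); print(o['tcp_pos'],o['force'],o['gripper_width'],disc('pics/w9.png')[0])
p,_=fitp()
for f,ob in(('w8',pickle.load(open('w8.pkl','rb'))),('w9',o)): print(np.round(stud(p,'wrist',disc(f'pics/{f}.png')[0],ob,.0118)[:2],4))
```

```text
[ 0.53390618 -0.23424584  0.12022866] [-0.70846106 -0.07624428 -0.17073178] 0.08835847693677883 (256.6086730957031, 163.98590087890625)
[-0.1152 -0.0012]
[-0.1149 -0.0012]
```

play_rows(
  targets="0 0 1 0;0 0 2 0;0 0 4 0;0 0 6 0;0 0 9 0;0 0 12 0;0 0 15 0;0 0 17 0;0 0 17 0;0 0 17 0",
)

```text
clock: 22.88
tcp_pos: [0.534, -0.2343, 0.2915]
tool_rot: [0.001, 0.106, 0.994, -0.001]
force: [0.3, -0.0, -0.3]
gripper_width: 0.088
grip_force: 0.0
```

play_rows(
  targets="2 0 0 0;4 0 0 0;6 0 0 0;8 0 0 0;8 0 0 0;8 0 0 0;8 0 0 0;8 0 0 0;8 0 0 0;8 0 0 0",
)

```text
clock: 23.72
tcp_pos: [0.6135, -0.2344, 0.2906]
tool_rot: [0.0, 0.106, 0.994, -0.0]
force: [0.5, 0.0, -0.1]
gripper_width: 0.0881
grip_force: 0.0
```

Run:
```python
from hole import *
o,im=snap('wrist','w10.png'); pickle.dump(o,open('w10.pkl','wb')); print(o['tcp_pos'],o['force'])
cv2.imwrite('pics/w10b.png',cv2.resize(im[0:300,100:400,::-1],None,fx=2,fy=2,interpolation=cv2.INTER_CUBIC))
```

```text
[ 0.61347074 -0.2343622   0.29057118] [ 0.48413737  0.03211642 -0.09105535]
```

View pics/w10b.png

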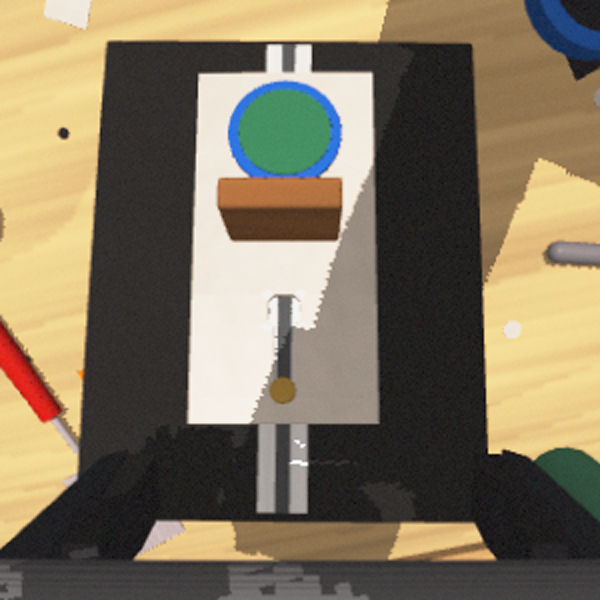

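Run:
```python
from hole import *
o=pickle.load(open('w10.pkl','rb')); p,_=fitp(); s=lambda u,v,h:stud(p,'wrist',(100+u/2,v/2),o,h+.0018)[:2]
print('stud',np.round(s(282.5,390,.013),4),'edges',np.round([s(280,423.5,.006),s(285,72,.006)],4),'disc',np.round(s(285,131,.010),4))
print(env.close_job())
```

```text
stud [0.0301 0.0003] edges [[ 0.0467 -0.0011]
 [-0.1535 -0.0009]] disc [-0.1144 -0.0002]
the job is handed in; nothing more can be done
None
```

The middle-sized carrier now hangs on the easel, flat on the board and slid down until it stopped firmly against the stud. It was let go and the gripper backed clear, and the job was handed in at about 24 s of the 64 s allowed. I closed the fingers along the block's length (the carrier's y), not along x as you suggested, because the tool only points down and that grip let the plate tilt to the board's slope.

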